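# Switch off the bench power bank

### The arm

A 7-joint arm with a two-finger parallel gripper is mounted at the origin on a cart in front of the work surface, level with it; the furniture and walls round the work are solid. World frame = base frame: x ahead of the robot, y to its left, z up, the work surface at z = 0. Lengths are in m, angles in rad, forces in N, time in s.
With the tool pointing down it reaches from about 0.4 to 0.85 m from the base axis. Payload 10.4 kg.
Tool frame: the origin (TCP) lies between the finger pads, 19 mm behind the fingertips; this is the grasp point; z points along the fingers, y is the line along which they close (so a half turn about z gives the same grasp; the last joint's range is limited). The gripper opens to 85 mm and grips with 20 to 120 N. Pads are 22 mm wide; open, the fingers measure 114 mm over their backs; the gripper's body (76 mm by 85 mm) begins 54 mm behind the grasp point. The pads swing forward as they close: fully open they stand 13 mm farther back than shut.
Start: joints at [-1.129, 0.332, -0.065, 1.46, 0.022, 1.35, -0.088], TCP at [0.28, 0.559, 0.25] pointing down, gripper open.
Joint ranges: [-2.6, 2.6], [-0.5, 2.12], [-1.47, 1.34], [0.16, 2.42], [-1.27, 4.41], [0.06, 2.06], [-2.6, 2.6]. Speed limits (rad/s): [2.22, 2.22, 2.79, 2.79, 3.14, 3.14, 3.14].

### API

Orientations are given as a unit quaternion [x, y, z, w].
In Python, from workcell import manip gives the robot as it stands.
- The arm moves only by the shell command python3 jog.py 'ROWS' [FORCE]. ROWS is one flat JSON list of numbers that holds 1 to 20 rows one after another, with no inner brackets; each row has 7 numbers: a rotation vector rx, ry, rz in rad, then dx, dy, dz in units of 100 mm, then the opening from 0.0 (shut) to 1.0 (fully open); each row is the pose to reach, as a shift and turn from the pose commanded when the command began, along the tool's axes at that moment; what a row does not reach only later rows make up. A row lasts 1/8 s, in which the tool goes at most 0.0625 m and 0.188 rad, less where a joint would pass 70% of its speed; a pose out of reach is approached as far as the arm can. The fingers move at their own pace and stop on an object; FORCE is the grip in N (left out, the last holds). Time passes only in rows, so rows that do not move let the fingers close. It prints the time, the measured TCP pose, the force, the opening and the grip force at its end. Input that does not fit is refused with a message, and nothing moves.
- manip.get_obs(): the state, without advancing time (a new reading comes with each control period).
- manip.camera(name): name is "scene" or "top" or "wrist"; returns the picture (384x512x3 uint8, blue, green, red); there is no depth.
- manip.calibration(name): a dict with "fx", "fy", "cx", "cy" (pixels), "world_from_camera" (4x4, takes a point from camera to world coordinates); the wrist camera has in their place "tool_from_camera" (4x4, takes a point from camera to tool coordinates, whose origin is the TCP and whose axes are the flange's). Camera axes: x right, y up, looking along -z (the intrinsics and any distortion apply to the point x, -y, -z); pixel columns grow to the right and rows downward; lengths in m; the calibration is good to about 2 mm. A picture is of the moment at which its call begins: read the wrist's pose just before it. calibration takes no time and is no camera call.
- manip.hand_in(): hands the job in; it is judged then, once.
The state is a dict: "clock": time; "joint_pos": joint angles; "joint_velocities": joint speeds; "tau": joint torques, N m; "position": TCP position; "ee_rot": TCP orientation; "ft_force": force on the tool from outside, world axes, zero at the start; "torque": the same for the moment, N m; "grip_width": opening from 0.0 (shut) to 1.0 (fully open); "grasp_force": force on a finger pad.
Only numpy, scipy, OpenCV 4.12 (cv2) and the standard library are available. Lean on these libraries where they do the work, as an engineer would, in place of code of your own. Each camera call takes 0.05 s, during which the arm holds its last target. There are 200 camera calls.

### The job

The grey power box on the bench has two clear sliding covers. Slide aside the cover over the switches, sweep the four ball-tipped toggles off towards the broad black paddle with one drag of the fingertip, not lifting it until all four are over, and slide the cover shut again. The black paddle at the end of the row stays on, both covers end fully shut, and the tin, the bottle and the tape roll beside the box stay where they are.

Things in the scene. Friction and masses are not known exactly. Their poses are not given: they have to be found in the camera images.
- power_box: Fixed grey box 150 (x) x 510 (y) x 80 mm; origin under its centre, y along its length. Compartments in its +y and -y halves. Side rails (top 80 mm) at |x| 62-75 mm; end walls 59 mm high. Two clear covers 260 mm long, 4 mm thick, slide along y: left (+y half) above, top at 74 mm; right below, at 62-66 mm. A cover slid fully aside leaves |y| 35 to 249 mm of its half open.
- switch_bank: Switch plate 110 (x) x 204 (y) x 20 mm, fixed in the box's +y or -y compartment (y about 142 mm off the box's centre, axes parallel). Origin under its centre, 6 mm above the box's underside. Along y at x = 0: four steel toggles, pivots at z = 20 mm, ball of radius 4 mm centred 30 mm from the pivot; then, apart at the -y end, the black paddle.
- bank_sweep (a point): Point on the row over the middle of the bank, 47.5 mm above the switch_bank origin; axes as the bank. A fingertip drawn to -y with its lower end at this height (3 mm more or less) tips each toggle over and passes over the fallen ones; upright toggles reach 6.5 mm higher, fallen ones end 3.5 mm lower, and a lower finger jams on them.
- socket_insert: Grey plate of the same size with three round white sockets, fixed in the other compartment; not to be worked. Origin under its centre.
- left_cover (a joint): Slide of the cover over the box's +y half: 0 shut, grows to 0.215 m as it slides to -y over the other. Friction about 1.5 N, stays where left.
- right_cover (a joint): Slide of the cover over the box's -y half: 0 shut, grows to 0.215 m as it slides to +y under the other. Friction about 1.5 N, stays where left.
- left_cover_pull (a point): Top centre of the left cover's pull, an upright dark steel bar 50 mm (x) by 10 mm (y) whose top is 90 mm above the box's underside, standing 16 mm above its cover near its outer end: y = +238 mm in the box frame when shut. It can be pushed from either side. Axes as the box.
- right_cover_pull (a point): The same for the right cover, near its outer end: y = -238 mm in the box frame when shut; its top is also 90 mm above the box's underside (24 mm above its cover, 16 mm above the other cover).
- toggle_1 (a joint): Angle of toggle 1 of the row, pivot at y = +52 mm in the switch_bank frame: 0 is on (leaning 0.2 rad to the bank's +y), 0.2 upright, 1.05 off (leaning 0.85 rad to the bank's -y). Top-heavy: once past upright it falls over by itself to whichever side; moves with under 0.5 N.
- toggle_2 (a joint): Angle of toggle 2 of the row, pivot at y = +18 mm in the switch_bank frame: 0 is on (leaning 0.2 rad to the bank's +y), 0.2 upright, 1.05 off (leaning 0.85 rad to the bank's -y). Top-heavy: once past upright it falls over by itself to whichever side; moves with under 0.5 N.
- toggle_3 (a joint): Angle of toggle 3 of the row, pivot at y = -16 mm in the switch_bank frame: 0 is on (leaning 0.2 rad to the bank's +y), 0.2 upright, 1.05 off (leaning 0.85 rad to the bank's -y). Top-heavy: once past upright it falls over by itself to whichever side; moves with under 0.5 N.
- toggle_4 (a joint): Angle of toggle 4 of the row, pivot at y = -50 mm in the switch_bank frame: 0 is on (leaning 0.2 rad to the bank's +y), 0.2 upright, 1.05 off (leaning 0.85 rad to the bank's -y). Top-heavy: once past upright it falls over by itself to whichever side; moves with under 0.5 N.
- paddle (a joint): Broad black paddle, 24 mm wide (x), 5 mm thick, 34 mm tall, pivot at y = -94 mm in the switch_bank frame: 0 is on (leaning to +y, its top edge near y = -84 mm), 1.05 off. Must stay on. Top-heavy like the toggles.
- tin: Loose small paint tin, 68 mm across, 82 mm high, behind the box; origin under its centre. Bystander.
- tint_bottle: Loose small white bottle with a dark cap, 48 mm across, 95 mm high, behind the box; origin under its centre. Bystander.
- tape_roll: Loose roll of masking tape, 104 mm across, 30 mm high, lying in front of the box; origin under its centre. Bystander.

How it is judged:
By the outcome, as a careful person would: the job done as asked, in the order asked, and still so for the second after the job is handed in, with the robot touching nothing.
It also fails if it takes over 54 s, if anything falls off the work surface, if the arm or the gripper's body presses on something with over 40 N, if the wrist force passes 120 N, or if a joint passes its speed limit or range.

## Working session

There is one attempt and no reset: what is moved stays moved. The work goes in short steps, Python scripts to look and compute and a shell command to move; the robot and the scene stay as the last step left them, time stands still between calls to the robot, and variables do not carry over. Pictures are saved under pics/ and viewed, at most 10 in all, crops included, and the job is handed in when it is done.

```bash
ls; mkdir -p pics
python3 - <<'E'
from workcell import manip
import cv2,numpy as np
for n in("top","scene"):
    cv2.imwrite(f"pics/{n}0.png",manip.camera(n)); c=manip.calibration(n); print(n,{k:np.round(v,4).tolist() for k,v in c.items()})
o=manip.get_obs(); print(o["clock"],o["position"],o["ee_rot"],o["grip_width"],o["ft_force"])
E
```

```text
jog.py
pics
workcell.py
top {'fx': 373.5464, 'fy': 373.5464, 'cx': 254.32, 'cy': 194.0267, 'world_from_camera': [[-0.0246, 0.9966, -0.0791, 0.4474], [-0.9997, -0.0241, 0.0076, 0.0356], [0.0057, 0.0793, 0.9968, 1.0067], [0.0, 0.0, 0.0, 1.0]]}
scene {'fx': 438.3837, 'fy': 438.3837, 'cx': 259.6115, 'cy': 193.9056, 'world_from_camera': [[-0.6503, 0.3301, -0.6842, -0.2584], [-0.7596, -0.2698, 0.5918, 0.7227], [0.0107, 0.9046, 0.4262, 0.5621], [0.0, 0.0, 0.0, 1.0]]}
0.1 [0.2800041  0.5584233  0.24929388] [ 2.30293692e-01  9.73120967e-01 -6.20145802e-04 -1.24163339e-04] 1.0011958141927653 [0.30075238 0.26959889 0.76662813]
```

View pics/top0.png

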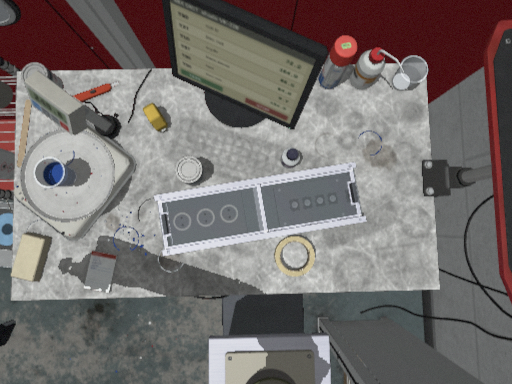

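View pics/scene0.png

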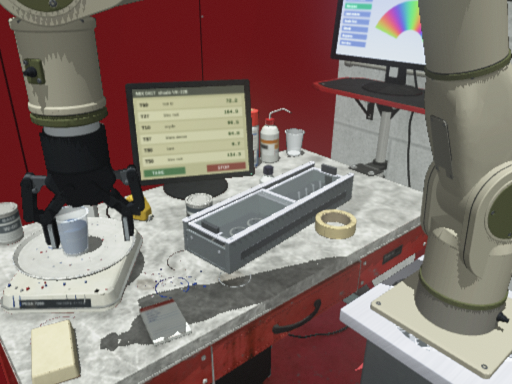

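The top view shows the box from about (160,225) to (360,195), with the sockets on the left and the switches on the right. The tape is at (295,255), the tin at (188,170) and the bottle at (291,157). I'll zoom in.

Run:
```python
import cv2,numpy as np
a=cv2.imread("pics/top0.png")[155:260,150:372]; a=cv2.resize(a,None,fx=3.6,fy=3.6,interpolation=cv2.INTER_CUBIC)
b=cv2.imread("pics/scene0.png")[150:275,180:360]; b=cv2.resize(b,None,fx=1.75,fy=1.75,interpolation=cv2.INTER_CUBIC)
c=np.zeros((a.shape[0]+b.shape[0],800,3),np.uint8); c[:a.shape[0],:a.shape[1]]=a; c[a.shape[0]:,:b.shape[1]]=b
cv2.imwrite("pics/crop.png",c); print(c.shape)
```

```text
(597, 800, 3)
```

View pics/crop.png

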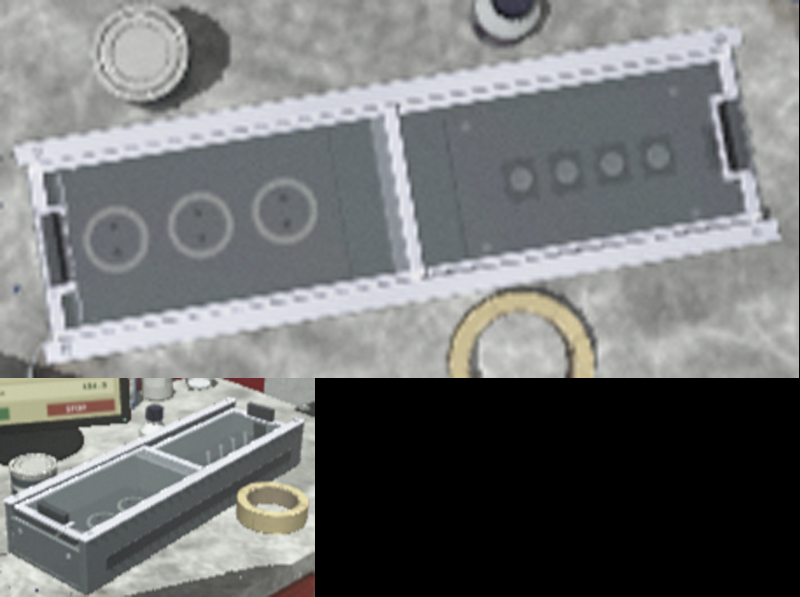

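The toggles are in the world −y half, at crop x 520–658. The pulls are at crop (55,245) and (735,135). The paddle looks to be at the right (outer) end, which still needs checking. Next I'll work out the box pose.

```bash
cat > h.py <<'E'
from workcell import manip
import cv2,numpy as np
from scipy.spatial.transform import Rotation as R
def ray(n,u,v,z,T=None):
    c=manip.calibration(n); T=np.array(c["world_from_camera"]) if T is None else T
    d=T[:3,:3]@np.array([(u-c["cx"])/c["fx"],-(v-c["cy"])/c["fy"],-1]); p=T[:3,3]
    return p+d*(z-p[2])/d[2]
E
python3 - <<'E'
from h import *
print({k:np.round(v,3).tolist() for k,v in manip.calibration("wrist").items()})
a=cv2.imread("pics/top0.png"); g=a.max(2)
P=[]
for (x0,x1,y0,y1) in((158,172,210,240),(344,362,178,208)):
    m=(g[y0:y1,x0:x1]<62).astype(np.uint8)
    n,l,s,c=cv2.connectedComponentsWithStats(m); i=1+s[1:,4].argmax(); u,v=c[i]+[x0,y0]; P.append(ray("top",u,v,.088)); print(s[i],u,v,P[-1])
L,Rr=P; print("len",np.linalg.norm(L-Rr),"mid",(L+Rr)/2,"yaw(+y dir)",np.arctan2(-(L-Rr)[0],(L-Rr)[1]))
f=lambda x,y:(x/3.6+150,y/3.6+155)
for q in((15,148),(738,30),(778,235),(50,362)): print("corner",ray("top",*f(*q),.08))
for q in((520,180),(567,171),(612,163),(658,156)): print("tog",ray("top",*f(*q),.056))
print("ends",ray("top",*f(450,190),.026))
o=manip.get_obs(); print(R.from_quat(o["ee_rot"]).as_matrix().round(3))
E
```

```text
{'fx': 282.005, 'fy': 282.005, 'cx': 261.016, 'cy': 188.659, 'tool_from_camera': [[-0.0, 0.957, 0.292, 0.075], [1.0, 0.0, -0.0, -0.0], [-0.0, 0.292, -0.957, -0.124], [0.0, 0.0, 0.0, 1.0]]}
[ 7  5  4 18 23] 166.2173913043478 223.2173913043478 [0.45388151 0.2459919  0.088     ]
[ 6  6  5 18 32] 351.8125 192.65625 [ 0.51791242 -0.21245151  0.088     ]
len 0.4628934193107705 mid [0.48589697 0.0167702  0.088     ] yaw(+y dir) 0.13877253082528004
corner [0.52180942 0.27730694 0.08      ]
corner [ 0.5920994  -0.22596761  0.08      ]
corner [ 0.4490085  -0.24698536  0.08      ]
corner [0.3749727  0.25400061 0.08      ]
tog [ 0.49236249 -0.07325737  0.056     ]
tog [ 0.49792932 -0.10678104  0.056     ]
tog [ 0.50282888 -0.1389072   0.056     ]
tog [ 0.50700715 -0.17175677  0.056     ]
ends [ 0.4877264  -0.02535227  0.026     ]
[[-0.894  0.448 -0.001]
 [ 0.448  0.894 -0.001]
 [-0.    -0.001 -1.   ]]
```

```bash
cat >> h.py <<'E'
C=np.array([.4845,.0146]); YAW=.142
def row(s,z,e=0,yaw=None):
    """row for TCP at s (m from box centre towards the switches), e along box x, height z"""
    yaw=YAW if yaw is None else yaw
    X=np.array([np.cos(yaw),np.sin(yaw)]); Y=np.array([-X[1],X[0]])
    t=np.r_[C-s*Y+e*X,z]; o=manip.get_obs(); R0=R.from_quat(o["ee_rot"])
    Rt=R.from_matrix(np.c_[np.r_[Y,0],np.r_[X,0],[0,0,-1]])
    return np.r_[(R0.inv()*Rt).as_rotvec(),R0.inv().apply(t-o["position"])].round(4)
def where():
    o=manip.get_obs(); d=o["position"][:2]-C; Y=np.array([-np.sin(YAW),np.cos(YAW)])
    print("clk %.2f s %.4f e %.4f z %.4f"%(o["clock"],-d@Y,d@[Y[1],-Y[0]],o["position"][2]),"F",o["ft_force"].round(2),"w",round(o["grip_width"],3))
E
python3 -c "
from h import *
where();print(row(.17,.26))"
```

```text
clk 0.10 s -0.5673 e -0.1255 z 0.2493 F [0.3  0.27 0.77] w 1.001
[-1.100e-03  6.000e-04  9.640e-01 -5.235e-01 -5.342e-01 -1.000e-02]
```
Rows: each row the pose to reach, limited by 0.0625/row. What a row doesn't reach only later rows make up. Repeat the same row 13x plus final.

The manual's scale: shifts go in units of 100 mm. Converting my numbers, -0.534 m is -5.34, -0.5235 m is -5.235.

```bash
python3 jog.py '[0, 0, 0.16, -0.44, -0.44, -0.1, 0, 0, 0, 0.32, -0.87, -0.89, -0.1, 0, 0, 0, 0.48, -1.31, -1.33, -0.1, 0, 0, 0, 0.64, -1.74, -1.78, -0.1, 0, 0, 0, 0.8, -2.18, -2.22, -0.1, 0, 0, 0, 0.964, -2.62, -2.67, -0.1, 0, 0, 0, 0.964, -3.05, -3.11, -0.1, 0, 0, 0, 0.964, -3.49, -3.56, -0.1, 0, 0, 0, 0.964, -3.93, -4, -0.1, 0, 0, 0, 0.964, -4.36, -4.45, -0.1, 0, 0, 0, 0.964, -4.8, -4.9, -0.1, 0, 0, 0, 0.964, -5.235, -5.34, -0.1, 0, 0, 0, 0.964, -5.235, -5.34, -0.1, 0, 0, 0, 0.964, -5.235, -5.34, -0.1, 0]'
```

Run:
```python
from h import *
where(); cv2.imwrite("pics/w1.png",manip.camera("wrist"))
```

```text
clock: 1.85
position: [0.5086, -0.1529, 0.2595]
ee_rot: [0.655, 0.755, -0.0, -0.0]
ft_force: [-0.5, 0.8, 0.3]
grip_width: -0.001
grasp_force: 0.0
clk 1.85 s 0.1692 e 0.0001 z 0.2595 F [-0.5   0.78  0.34] w -0.001
```

View pics/w1.png

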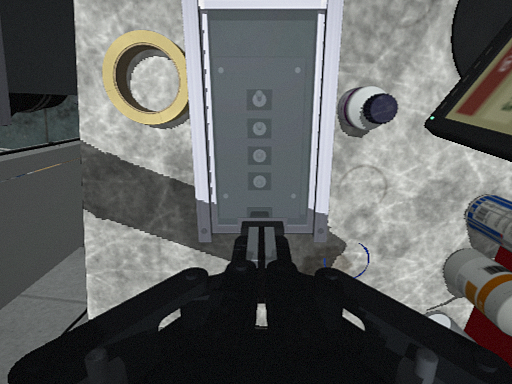

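The wrist view shows the balls at about (260,98), (260,128), (260,155) and (260,181). The dark paddle is at (260,212) and the pull behind it at (262,226). So the paddle is at the outer end and the sweep runs outward. I'll refine the pose from these.

```bash
cat >> h.py <<'E'
def wT():
    o=manip.get_obs(); T=np.eye(4); T[:3,:3]=R.from_quat(o["ee_rot"]).as_matrix(); T[:3,3]=o["position"]
    return T@np.array(manip.calibration("wrist")["tool_from_camera"])
def se(p):
    d=p[:2]-C; Y=np.array([-np.sin(YAW),np.cos(YAW)]); return np.round([-d@Y,d@[Y[1],-Y[0]]],4)
E
python3 - <<'E'
from h import *
a=cv2.imread("pics/w1.png"); T=wT()
for q in((260,98),(260,128),(260,155),(260,181)): print("ball",q,se(ray("wrist",*q,.0554,T)))
for q in((203,242),(320,242)): print("rail outer end",se(ray("wrist",*q,.08,T)))
g=a.min(2).astype(int)
for r in(60,110,160,195):
    w=np.where(g[r,185:345]>185)[0]+185; print(r,[se(ray("wrist",x,r,.08,T)) for x in(w[0],w[-1])],w[0],w[-1])
cv2.imwrite("pics/w1c.png",cv2.resize(a[80:250,180:350],None,fx=3.5,fy=3.5,interpolation=cv2.INTER_CUBIC))
E
```

```text
ball (260, 98) [ 0.0888 -0.0013]
ball (260, 128) [ 0.1214 -0.0013]
ball (260, 155) [ 0.1524 -0.0013]
ball (260, 181) [ 0.184  -0.0013]
rail outer end [ 0.2527 -0.0691]
rail outer end [0.2526 0.0704]
60 [array([ 0.0536, -0.0742]), array([0.0534, 0.0758])] 186 338
110 [array([ 0.1011, -0.0737]), array([0.1009, 0.0765])] 190 335
160 [array([ 0.1536, -0.0731]), array([0.1535, 0.0762])] 194 331
195 [array([ 0.1938, -0.0736]), array([0.1936, 0.0758])] 196 328
```

View pics/w1c.png

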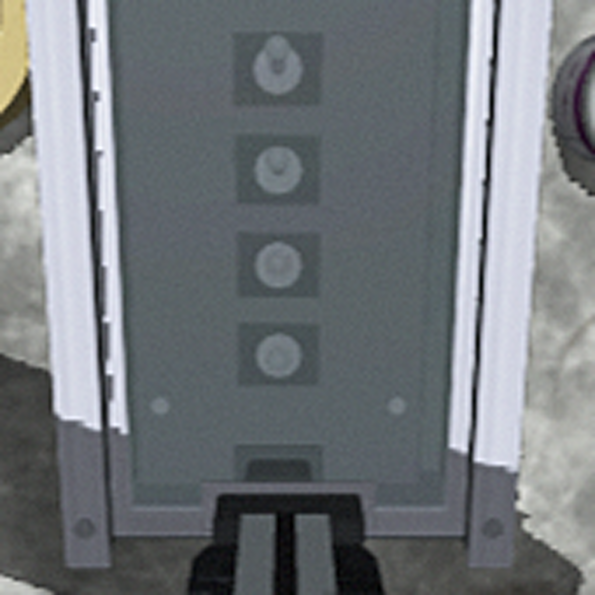

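```bash
python3 jog.py '[0, 0, 0, -0.18, 0.23, 0.5, 0, 0, 0, 0, -0.37, 0.46, 1, 0, 0, 0, 0, -0.55, 0.68, 1.48, 0, 0, 0, 0, -0.55, 0.68, 1.56, 0, 0, 0, 0, -0.55, 0.68, 1.58, 0, 0, 0, 0, -0.55, 0.68, 1.59, 0, 0, 0, 0, -0.55, 0.68, 1.6, 0, 0, 0, 0, -0.55, 0.68, 1.6, 0]'; python3 -c "
from h import *
where()"
```

```text
clock: 2.9
position: [0.5841, -0.1978, 0.1009]
ee_rot: [0.655, 0.756, 0.001, 0.0]
ft_force: [-0.0, -0.8, 0.1]
grip_width: -0.005
grasp_force: 0.0
clk 2.90 s 0.2244 e 0.0686 z 0.1009 F [-0.03 -0.78  0.1 ] w -0.005
```

To row units: 0.001 m is 0.01.

```bash
python3 jog.py '[0, 0, 0, 0, 0, 0.01, 0, 0, 0, 0, 0, 0, 0.01, 0]'|grep -E "pos|ft";python3 jog.py '[0, 0, 0, 0, 0, 0.01, 0, 0, 0, 0, 0, 0, 0.01, 0]'|grep -E "pos|ft";python3 jog.py '[0, 0, 0, 0, 0, 0.01, 0, 0, 0, 0, 0, 0, 0.01, 0]'|grep -E "pos|ft";python3 jog.py '[0, 0, 0, 0, 0, 0.01, 0, 0, 0, 0, 0, 0, 0.01, 0]'|grep -E "pos|ft"
```

```text
position: [0.5838, -0.1981, 0.099]
ft_force: [-0.3, -0.2, 0.3]
position: [0.5838, -0.1981, 0.0978]
ft_force: [0.1, -0.2, -0.7]
position: [0.5839, -0.1981, 0.097]
ft_force: [0.4, -0.7, -0.2]
position: [0.5839, -0.1981, 0.0969]
ft_force: [-4.3, 1.3, 10.2]
```

```bash
python3 jog.py '[0, 0, 0, 0, 0, -0.3, 0, 0, 0, 0, -0.2, -0.3, -0.3, 0, 0, 0, 0, -0.46, -0.69, -0.3, 0, 0, 0, 0, -0.46, -0.69, -0.15, 0, 0, 0, 0, -0.46, -0.69, 0.01, 0, 0, 0, 0, -0.46, -0.69, 0.01, 0, 0, 0, 0, -0.46, -0.69, 0.01, 0]' >/dev/null; python3 -c "
from h import *
where();print(row(.27,.0965))"
```

```text
clk 4.78 s 0.2702 e -0.0001 z 0.0949 F [ 0.02 -0.32 -0.13] w 0.002
[-0.0004  0.      0.0012  0.0002  0.0001 -0.0016]
```

To row units: 0.2 m is 2, 0.14 m is 1.4.

```bash
python3 jog.py '[0, 0, 0, 0.06, 0, -0.015, 0, 0, 0, 0, 0.2, 0, -0.015, 0, 0, 0, 0, 0.4, 0, -0.015, 0, 0, 0, 0, 0.6, 0, -0.015, 0, 0, 0, 0, 0.8, 0, -0.015, 0, 0, 0, 0, 1, 0, -0.015, 0, 0, 0, 0, 1.2, 0, -0.015, 0, 0, 0, 0, 1.4, 0, -0.015, 0, 0, 0, 0, 1.6, 0, -0.015, 0, 0, 0, 0, 1.8, 0, -0.015, 0, 0, 0, 0, 2, 0, -0.015, 0, 0, 0, 0, 2.1, 0, -0.015, 0, 0, 0, 0, 2.2, 0, -0.015, 0, 0, 0, 0, 2.2, 0, -0.015, 0]'; python3 -c "
from h import *
where()
cv2.imwrite('pics/t2.png',manip.camera('top')[155:260,150:372])"
```

```text
clock: 6.52
position: [0.4908, -0.0348, 0.0965]
ee_rot: [0.655, 0.756, 0.0, -0.0]
ft_force: [0.2, -0.1, 0.3]
grip_width: 0.0
grasp_force: 0.0
clk 6.53 s 0.0498 e -0.0008 z 0.0965 F [ 0.18 -0.08  0.31] w 0.0
```

To row units: 0.007 m is 0.07, 0.004 m is 0.04.

```bash
python3 jog.py '[0, 0, 0, 0.04, 0, 0, 0, 0, 0, 0, 0.07, 0, 0, 0]'|grep -E "pos|ft"; python3 jog.py '[0, 0, 0, 0.02, 0, 0, 0, 0, 0, 0, 0.03, 0, 0, 0]'|grep -E "pos|ft"; python3 jog.py '[0, 0, 0, 0.02, 0, 0, 0, 0, 0, 0, 0.02, 0, 0, 0]'|grep -E "pos|ft"; python3 -c "
from h import *
where()
cv2.imwrite('pics/t2.png',cv2.resize(manip.camera('top')[155:260,150:372],None,fx=3.5,fy=3.5)); cv2.imwrite('pics/s2.png',cv2.resize(manip.camera('scene')[140:280,170:370],None,fx=3,fy=3,interpolation=cv2.INTER_CUBIC))"
```

```text
position: [0.4898, -0.0291, 0.0964]
ft_force: [-1.2, -1.9, 1.4]
position: [0.4893, -0.0257, 0.0964]
ft_force: [-1.3, -1.8, 0.2]
position: [0.4892, -0.0234, 0.0964]
ft_force: [-0.3, -1.1, -0.0]
clk 7.33 s 0.0383 e -0.0007 z 0.0964 F [-0.28 -1.09 -0.04] w -0.004
```

View pics/s2.png

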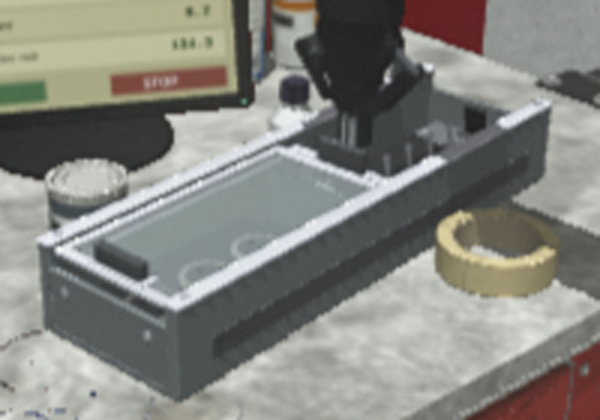

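The scene view shows the switch cover slid under the still-shut left cover. The toggles are open at (385–440,155) and the paddle is upright at (475,118). I'll push on to the stop.

To row units: 0.002 m is 0.02.

```bash
python3 jog.py '[0, 0, 0, 0.02, 0, 0, 0, 0, 0, 0, 0.02, 0, 0, 0]'|grep -E "pos|ft"; python3 jog.py '[0, 0, 0, 0.02, 0, 0, 0, 0, 0, 0, 0.02, 0, 0, 0]'|grep -E "pos|ft"; python3 jog.py '[0, 0, 0, 0.02, 0, 0, 0, 0, 0, 0, 0.02, 0, 0, 0]'|grep -E "pos|ft"; python3 -c "
from h import *
where()"
```

```text
position: [0.4893, -0.0227, 0.0966]
ft_force: [1.6, -5.3, -2.0]
position: [0.4892, -0.0226, 0.0966]
ft_force: [1.8, -12.3, -2.5]
position: [0.4892, -0.0224, 0.0967]
ft_force: [4.4, -18.0, -3.4]
clk 8.18 s 0.0373 e -0.0006 z 0.0967 F [  4.38 -17.99  -3.44] w -0.0
```

To row units: -0.03 m is -0.3, -0.015 m is -0.15.

```bash
python3 jog.py '[0, 0, 0, -0.15, 0, 0, 0, 0, 0, 0, -0.3, 0, 0, 0, 0, 0, 0, -0.3, 0, 0, 0, 0, 0, 0, -0.3, 0, 0, 0]' >/dev/null; python3 -c "
from h import *
where();print(row(.062,.0705))"
```

```text
clk 8.68 s 0.0622 e -0.0007 z 0.0964 F [-0.1   0.46 -1.15] w -0.001
[-0.0002 -0.0004  0.0001  0.0002  0.0007  0.0259]
```

To row units: 0.0255 m is 0.255, 0.02 m is 0.2.

```bash
python3 jog.py '[0, 0, 0, 0, 0, 0.1, 0, 0, 0, 0, 0, 0, 0.2, 0, 0, 0, 0, 0, 0, 0.255, 0, 0, 0, 0, 0, 0, 0.255, 0, 0, 0, 0, 0, 0, 0.255, 0]' |grep ft; python3 -c "
from h import *
where();print(row(.062,.0707))"
```

```text
ft_force: [0.3, 0.0, 0.4]
clk 9.30 s 0.0627 e -0.0006 z 0.0711 F [0.3  0.01 0.38] w -0.002
[ 0.0002 -0.     -0.      0.0007  0.0006  0.0004]
```

To row units: -0.06 m is -0.6, -0.07 m is -0.7.

```bash
python3 jog.py '[0, 0, 0, -0.08, 0, 0, 0, 0, 0, 0, -0.16, 0, 0, 0, 0, 0, 0, -0.24, 0, 0, 0, 0, 0, 0, -0.32, 0, 0, 0, 0, 0, 0, -0.4, 0, 0, 0, 0, 0, 0, -0.5, 0, 0, 0, 0, 0, 0, -0.6, 0, 0, 0, 0, 0, 0, -0.7, 0, 0, 0]' |grep ft; python3 -c "
from h import *
where()"; python3 jog.py '[0, 0, 0, -0.1, 0, 0, 0, 0, 0, 0, -0.2, 0, 0, 0, 0, 0, 0, -0.3, 0, 0, 0, 0, 0, 0, -0.4, 0, 0, 0, 0, 0, 0, -0.5, 0, 0, 0, 0, 0, 0, -0.57, 0, 0, 0, 0, 0, 0, -0.57, 0, 0, 0, 0, 0, 0, -0.57, 0, 0, 0]' |grep ft; python3 -c "
from h import *
where()
cv2.imwrite('pics/s3.png',cv2.resize(manip.camera('scene')[140:240,270:370],None,fx=5,fy=5,interpolation=cv2.INTER_CUBIC))"
```

```text
ft_force: [-0.1, 0.5, 0.6]
clk 10.30 s 0.1334 e -0.0008 z 0.0710 F [-0.13  0.5   0.61] w 0.003
ft_force: [0.6, 0.4, 1.2]
clk 11.30 s 0.1893 e -0.0007 z 0.0709 F [0.56 0.44 1.22] w 0.001
```

View pics/s3.png

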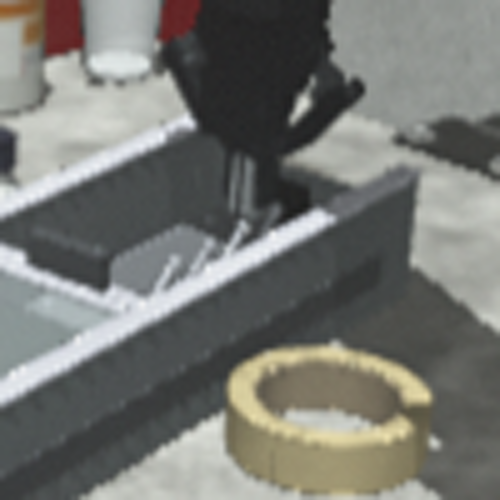

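All four toggles lean outward in this view, with their stems at about x 165–270. Now I'll lift straight up and check from the wrist.

```bash
python3 jog.py '[0, 0, 0, 0, 0, -0.3, 0, 0, 0, 0, 0, 0, -0.7, 0, 0, 0, 0, 0.3, 0, -1.1, 0, 0, 0, 0, 0.6, 0, -1.2, 0, 0, 0, 0, 0.6, 0, -1.2, 0, 0, 0, 0, 0.6, 0, -1.2, 0]' |grep ft; python3 -c "
from h import *
where()
cv2.imwrite('pics/w4.png',cv2.resize(manip.camera('wrist')[0:270,150:380],None,fx=2.2,fy=2.2,interpolation=cv2.INTER_CUBIC)); print(row(.002,.13),row(.002,.096))"
```

```text
ft_force: [-0.4, -0.2, -0.2]
clk 12.10 s 0.1297 e -0.0009 z 0.1908 F [-0.45 -0.17 -0.15] w 0.001
[-6.000e-04  1.000e-04 -7.000e-04  1.282e-01  1.100e-03  6.060e-02] [-6.000e-04  1.000e-04 -7.000e-04  1.282e-01  1.100e-03  9.460e-02]
```

View pics/w4.png

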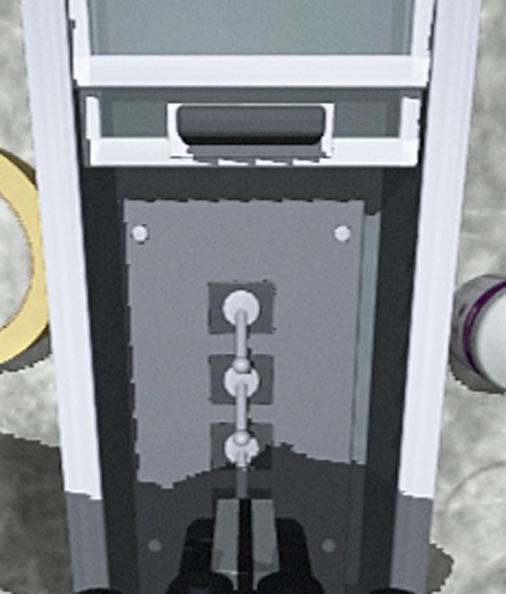

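Toggles 1–3 are over, but toggle 4 and the paddle are hidden by the finger. I'll look from higher up.

To row units: -0.09 m is -0.9, -0.08 m is -0.8.

```bash
python3 jog.py '[0, 0, 0, -0.2, 0, -0.4, 0, 0, 0, 0, -0.4, 0, -0.8, 0, 0, 0, 0, -0.6, 0, -0.9, 0, 0, 0, 0, -0.6, 0, -0.9, 0, 0, 0, 0, -0.6, 0, -0.9, 0]' |grep ft; python3 -c "
from h import *
where()
cv2.imwrite('pics/w5.png',cv2.resize(manip.camera('wrist')[80:260,170:350],None,fx=3.2,fy=3.2,interpolation=cv2.INTER_CUBIC)); print(row(.002,.15),row(.002,.096))"
```

```text
ft_force: [-0.1, -0.2, -0.4]
clk 12.78 s 0.1892 e -0.0011 z 0.2798 F [-0.09 -0.19 -0.41] w 0.002
[-0.0018 -0.0006  0.0005  0.1867  0.0014  0.13  ] [-0.0018 -0.0006  0.0005  0.1867  0.0014  0.184 ]
```

View pics/w5.png

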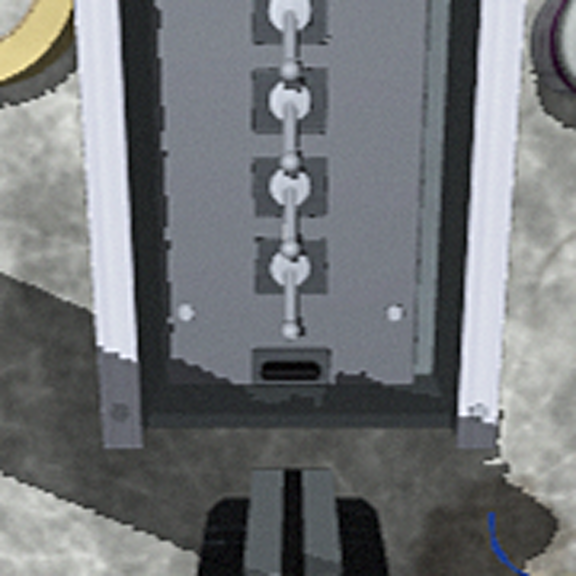

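All four toggles are off, with balls at about (290,70), (290,160), (290,248) and (290,330). The paddle at (290,370) is still on. Next I'll shut the cover from its inner side.

To row units: 0.195 m is 1.95, 0.183 m is 1.83.

```bash
python3 jog.py '[0, 0, 0, 0.45, 0, 0.3, 0, 0, 0, 0, 0.9, 0, 0.6, 0, 0, 0, 0, 1.35, 0, 0.9, 0, 0, 0, 0, 1.75, 0.01, 1.2, 0, 0, 0, 0, 1.95, 0.01, 1.35, 0, 0, 0, 0, 1.95, 0.01, 1.55, 0, 0, 0, 0, 1.95, 0.01, 1.75, 0, 0, 0, 0, 1.95, 0.01, 1.83, 0, 0, 0, 0, 1.95, 0.01, 1.83, 0, 0, 0, 0, 1.95, 0.01, 1.83, 0]' |grep ft; python3 -c "
from h import *
where();print(row(.22,.0965))"
```

```text
ft_force: [0.9, -0.1, 0.3]
clk 14.07 s -0.0052 e 0.0007 z 0.0987 F [ 0.9  -0.08  0.33] w 0.005
[ 1.100e-03 -2.000e-04 -3.000e-04 -2.252e-01 -7.000e-04  2.200e-03]
```

To row units: -0.215 m is -2.15, -0.218 m is -2.18.

```bash
python3 jog.py '[0, 0, 0, -0.08, 0, 0.015, 0, 0, 0, 0, -0.2, 0, 0.02, 0, 0, 0, 0, -0.4, 0, 0.02, 0, 0, 0, 0, -0.6, 0, 0.02, 0, 0, 0, 0, -0.8, 0, 0.02, 0, 0, 0, 0, -1, 0, 0.02, 0, 0, 0, 0, -1.2, 0, 0.02, 0, 0, 0, 0, -1.4, 0, 0.02, 0, 0, 0, 0, -1.6, 0, 0.02, 0, 0, 0, 0, -1.8, 0, 0.02, 0, 0, 0, 0, -1.95, 0, 0.02, 0, 0, 0, 0, -2.05, 0, 0.02, 0, 0, 0, 0, -2.15, 0, 0.02, 0, 0, 0, 0, -2.18, 0, 0.02, 0, 0, 0, 0, -2.18, 0, 0.02, 0]' |grep ft; python3 -c "
from h import *
where()"
for i in 1 2 3; do python3 jog.py '[0, 0, 0, -0.02, 0, 0, 0, 0, 0, 0, -0.02, 0, 0, 0]'|grep -E "pos|ft"; done; python3 -c "
from h import *
where()"
```

```text
ft_force: [1.1, -0.9, -0.2]
clk 15.95 s 0.2128 e 0.0001 z 0.0959 F [ 1.06 -0.87 -0.24] w 0.002
position: [0.5151, -0.1976, 0.0959]
ft_force: [-0.5, 1.1, -0.5]
position: [0.5154, -0.1998, 0.0959]
ft_force: [0.1, 0.6, -1.3]
position: [0.5157, -0.202, 0.096]
ft_force: [0.3, 0.6, -0.4]
clk 16.70 s 0.2188 e 0.0002 z 0.0960 F [ 0.3   0.64 -0.4 ] w -0.0
```

```bash
for i in 1 2 3 4; do python3 jog.py '[0, 0, 0, -0.015, 0, 0, 0, 0, 0, 0, -0.015, 0, 0, 0]'|grep -E "pos|ft"; done; python3 -c "
from h import *
where()"
```

```text
position: [0.5159, -0.2035, 0.096]
ft_force: [-0.2, 0.6, -1.4]
position: [0.516, -0.2039, 0.096]
ft_force: [-2.6, 4.8, 2.1]
position: [0.516, -0.204, 0.0959]
ft_force: [-4.4, 10.1, 6.8]
position: [0.5161, -0.2041, 0.0958]
ft_force: [-6.9, 14.9, 10.3]
clk 17.70 s 0.2210 e 0.0003 z 0.0958 F [-6.92 14.9  10.3 ] w 0.001
```

```bash
python3 jog.py '[0, 0, 0, 0.12, 0, 0, 0, 0, 0, 0, 0.12, 0, 0, 0, 0, 0, 0, 0.12, 0, -0.5, 0, 0, 0, 0, 0.12, 0, -1.1, 0, 0, 0, 0, 0.12, 0, -1.7, 0, 0, 0, 0, 0.12, 0, -2, 0, 0, 0, 0, 0.12, 0, -2, 0, 0, 0, 0, -1, 0, -2, 0, 0, 0, 0, -1, 0, -2, 0, 0, 0, 0, -1, 0, -2, 0]' |grep ft
python3 - <<'E'
from h import *
where()
a=cv2.imread("pics/top0.png"); b=manip.camera('top'); cv2.imwrite("pics/top6.png",b)
s=manip.camera('scene')
A=cv2.resize(b[145:285,150:372],None,fx=2.3,fy=2.3); w=manip.camera('wrist'); W=cv2.resize(w,(364,273))
S=cv2.resize(s[140:280,170:370],None,fx=1.9,fy=1.9)[:,:380]
o=np.zeros((600,800,3),np.uint8); o[:A.shape[0],:A.shape[1]]=A; o[325:598,:364]=W; o[325:325+S.shape[0],400:400+S.shape[1]]=S
cv2.imwrite("pics/fin.png",o)
E
```

```text
ft_force: [-0.3, -0.2, 0.2]
clk 18.95 s 0.3289 e -0.0024 z 0.2941 F [-0.31 -0.17  0.15] w -0.0
```

View pics/fin.png

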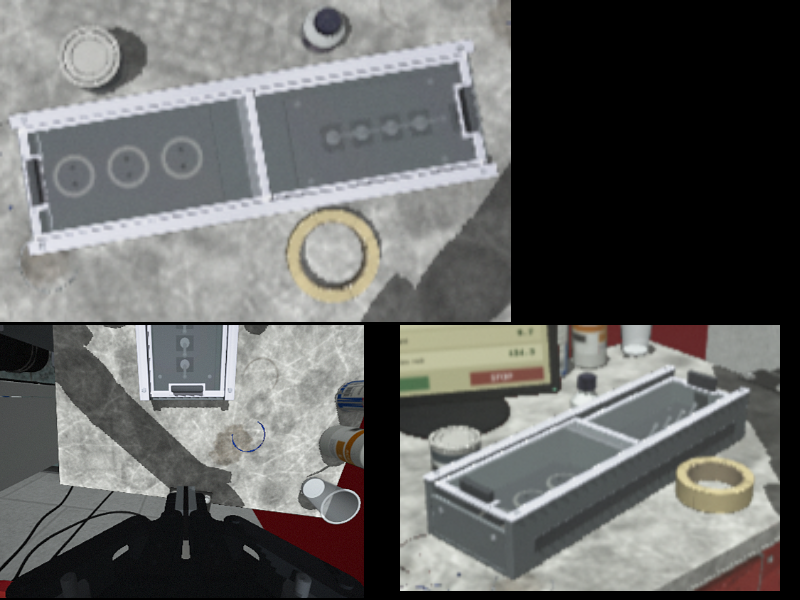

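Both covers are shut, the toggles are over, and the tin, bottle and tape are in place. I'll do a quick numeric check of the left pull, then hand in.

Run:
```python
from h import *
ok=True
A,B=cv2.imread("pics/top0.png"),cv2.imread("pics/top6.png")
for (x0,x1,y0,y1) in((158,172,210,240),(344,362,178,208)):
    c=[]
    for a in(A,B):
        n,l,s,k=cv2.connectedComponentsWithStats((a.max(2)[y0:y1,x0:x1]<62).astype(np.uint8)); c.append(k[1+s[1:,4].argmax()])
    d=np.linalg.norm(c[0]-c[1]); print(d); ok&=d<.8
if ok: print(manip.hand_in())
```

```text
0.2827813950337677
0.2203199962220725
the job is handed in; nothing more can be done
None
```

The job is handed in: all four toggles were swept off in one unlifted drag, the paddle stayed on, both covers are shut, and the tin, bottle and tape roll look unmoved in the final views; the clock was at about 19 s of the 54 s, and the judge's result is not shown.

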